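# Clip the cover onto a lock's key rose

## Robot

A 7-joint arm with a two-finger parallel gripper is mounted at the origin on a cart in front of the work surface, level with it; the furniture and walls round the work are solid. World frame = base frame: x ahead of the robot, y to its left, z up, the work surface at z = 0. Lengths are in m, angles in rad, forces in N, time in s.
With the tool pointing down it reaches from about 0.425 to 0.95 m from the base axis. Payload 4.7 kg.
Tool frame: the origin (TCP) lies between the finger pads; the fingertips stand 17 mm ahead of it and the grasp point (between the pads) lies 2 mm behind it (manip.tips_ahead is the distance from the TCP to the fingertips, in m); z points along the fingers, y is the direction in which the jaws open and shut (so a half turn about z gives the same grasp; the last joint's range is limited). The gripper opens to 87 mm and grips with 3 to 60 N. Pads are 19 mm wide; open, the fingers measure 117 mm over their backs; the gripper's body (75 mm by 190 mm) begins 51 mm behind the grasp point.
Start: joints at [1.177, 0.469, -0.049, 1.532, 0.024, 1.141, -0.082], TCP at [0.241, -0.631, 0.219] pointing down, gripper open.
Joint ranges: [-2.59, 2.59], [-0.33, 1.99], [-1.39, 1.29], [0.1, 2.45], [-1.04, 4.18], [0.21, 1.99], [-2.66, 2.66]. Speed limits (rad/s): [2.57, 2.57, 3.14, 3.14, 3.14, 3.14, 3.14].

## Interface

Orientations are given as a unit quaternion [w, x, y, z].
In Python, from bench import manip gives the robot as it stands.
- The arm moves only by the shell command python3 -m inch 'ROWS' [OPENING] [FORCE]. ROWS is a JSON object of lists of equal length, an entry for each row: "linear": the shift along the world's x, y, z in cm, a list of three; "delta_rot": the turn, a rotation vector about the world's x, y, z in rad, a list of three. A call has 1 to 12 rows; each row is the pose to reach, as a shift and turn from the pose measured when the call began; what a row does not reach only later rows make up. A row lasts 1/10 s, in which the tool goes at most 50 mm and 8.59 degrees, less where a joint would pass 70% of its speed; a pose out of reach is approached as far as the arm can. A call with a gripper value outside its range is refused whole. OPENING is the opening, from 0 (shut) to 1 (fully open), set as the call begins (- or left out, the last holds). The fingers move at their own pace and stop on an object; FORCE is the grip in N (left out, the last holds). Time passes only in rows, so rows that repeat a pose let the fingers close. It gives the time, the measured TCP pose, the force and the opening at its end, in the units of the state.
- manip.state(): the state, without advancing time (a new reading comes with each control period).
- manip.capture(name): name is "scene" or "side" or "wrist"; returns the picture (384x512x3 uint8, red, green, blue); there is no depth.
- manip.calibration(name): a dict with "mtx" (3x3 intrinsics, pixels), "D" ([k1, k2, p1, p2, k3] as OpenCV has them; the pictures are not rectified), "eye" and "rotation" of the camera in the world. Camera axes: x right, y down, z forward; pixel columns grow to the right and rows downward; lengths in m; the calibration is good to about 2 mm. A picture is of the moment at which its call begins: read the wrist's pose just before it. calibration takes no time and is no camera call; for the wrist camera it gives the pose at the moment of the call.
- manip.close_job(): hands the job in, once; it reports no verdict.
The state is a dict: "clock": time; "joints": joint angles; "joint_velocities": joint speeds; "effort": joint torques, N m; "position": TCP position; "orientation": TCP orientation; "contact_force": force on the tool from outside, world axes, zero at the start; "moment": the same for the moment, N m; "grip_width": finger opening in m.
Only numpy, scipy, OpenCV 4.12 (cv2) and the standard library are available. Lean on these libraries where they do the work, as an engineer would, in place of code of your own. Each camera call takes 0.05 s, during which the arm holds its last target.

## Task

Pick up the loose stainless key-rose cover, turn it so that its keyhole-shaped cut-out matches the lock cylinder standing out of the white door profile (round part over round part), and press it straight down over the black underlay until it snaps fully home, flush on the profile. Then keep pressing it down firmly: finish with the gripper still on the cover and pushing. Leave the tools and keys around it where they lie.

Things in the scene. Friction and masses are not known exactly. Their poses are not given: they have to be found in the camera images.
- cover_centre (a point): Centre of the loose rose cover, half-way up it: a shiny stainless cap, a rounded rectangle 76 mm long (its x), 38 mm wide (y), 12 mm high (z), about 60 g, lying open side down on the desk, z up. The long sides are flat upright walls for 52 mm: grip across the 38 mm. Walls and top are 2.5 mm thick; inside the foot of each end wall runs a small snap bead.
- cover_round (a point): Centre of the round part of the cover's lock-shaped cut-out: 8 mm from cover_centre along the cover's +x, half-way up the cover. The cut-out goes through the top, is 36 mm long in all and central: round part 20 mm across towards the cover's +x, straight slot 13 mm wide towards its -x.
- lock_stile: White hollow door-frame bar 150 x 66 x 50 mm (its x, y, z), fixed on the desk; origin under its middle, z up. On the middle of its top stands a black plastic underlay 67 x 31 x 8.5 mm (the rose), long side along x. Its tapered top edge guides the cover on: it catches a cover about 3 mm off and leaves about 1 mm play all round.
- rose_seat (a point): Where the cover belongs: middle of the rose, on the white top face, 50 mm above the desk; z up, x along the bar towards the round part of the cylinder. Home, the cover's rim rests on the white face: cover_centre is 6 mm above this point and the x axes agree. Wrong way round, the cover stops on the cylinder about 3 mm above home and cannot snap.
- cylinder_face (a point): Middle of the round part (17 mm across, with the keyway) of the brass lock cylinder's end face: 8 mm from rose_seat along its +x and 13 mm above it. The cylinder's narrow part, 10 mm wide, runs from there towards -x; 33 mm long in all, central on the rose. It goes through the cover's cut-out with 1.4 mm play and stands 1 mm out when the cover is home.
- tongue_round (a joint): Inward bend (m) of the black spring tongue at the rose's +x end; 0 at rest. A second one faces it at the -x end. They catch the cover's beads: felt from 5 or 6 mm above home, the push needed rises to about 7 to 15 N in all, then, about 2.5 mm above home, suddenly drops to nothing: the tongues spring out over the beads and the cover goes home onto a hard stop.
- screwdriver_red: Bystander, to be left alone: red-handled screwdriver 151 mm long, lying behind the work; origin under its middle.
- hex_key: Bystander, to be left alone: black L-shaped hex key 90 mm long, lying behind the far end of the profile; origin under its middle.
- padlock_40: Bystander, to be left alone: brass padlock 50 x 57 x 13 mm lying flat to the left of the profile; origin under its middle.
- fob_small: Bystander, to be left alone: small black car key fob 63 x 51 x 13 mm, lying in front of the near end of the profile; origin under its middle.
- key_mill: Fixed, to be kept clear of: tall grey and blue key milling machine to the right of the work, straight ahead of the robot. Origin under its middle; with its levers it fills about x 0.44 to 0.80, y -0.18 to +0.16 (less near the desk's open left) and is 0.42 m high: pass in front of it or above it, not through it. A white key-cutting machine, 0.21 m high, stands at the left beyond y = 0.42.

How it is judged:
By the outcome, as a careful person would: the job done as asked, in the order asked, and still so for the second after the job is handed in, while the arm keeps its last pose, push and grip.
It also fails if it takes over 48 s, if anything falls off the work surface, if the arm or the gripper's body presses on something with over 40 N, if the wrist force passes 120 N, or if a joint passes its speed limit or range.

## Working session

There is one attempt and no reset: what is moved stays moved. The work goes in short steps, Python scripts to look and compute and a shell command to move; the robot and the scene stay as the last step left them, time stands still between calls to the robot, and variables do not carry over. Pictures are saved under pics/ and viewed, and the job is handed in when it is done.

```bash
ls; mkdir -p pics; python3 - <<'E'
from bench import manip
import cv2
s=manip.state(); print({k:(v if not hasattr(v,'tolist') else v.tolist()) for k,v in s.items()})
for n in ("scene","side","wrist"):
    c=manip.calibration(n); print(n,c)
    cv2.imwrite(f"pics/{n}0.png",cv2.cvtColor(manip.capture(n),cv2.COLOR_RGB2BGR))
E
```

```text
pics
{'clock': 0.0, 'joints': [1.1771297870003143, 0.4694565307177265, -0.048634133449972895, 1.5337045985115936, 0.024097508307962163, 1.1409980258050507, -0.0822440014332935], 'joint_velocities': [-0.00018219787391850214, 0.00023299279216783112, 0.0016757483327790226, -0.0007611064454655923, 0.00039417304317782394, 0.0012315256732832514, 0.0006925456370888137], 'effort': [-0.0013422011397778988, -50.79788088798523, -0.08075312012806535, -23.615038990974426, -0.06116819567978382, 0.03794138319790363, 0.0001726234404486604], 'position': [0.2406058633566379, -0.6300027955276851, 0.2181848766499345], 'orientation': [-0.0009688363644632811, 0.9834026943078077, 0.18143362379672326, -0.00020576742305598958], 'contact_force': [0.21858735211576574, 0.18530034125466893, 0.3925522217288223], 'moment': [0.018628640358672895, 0.008068582500377909, -0.021786477633913687], 'grip_width': 0.08705079786561794}
scene {'mtx': array([[465.03144521,   0.        , 252.07692092],
       [  0.        , 465.03144521, 191.02663313],
       [  0.        ,   0.        ,   1.        ]]), 'D': array([-0.02123032
[... 226 characters left out ...]
     , 263.27551345],
       [  0.        , 350.82525398, 186.08215119],
       [  0.        ,   0.        ,   1.        ]]), 'D': array([-0.0346785,  0.       ,  0.       ,  0.       ,  0.       ]), 'eye': array([0.22470805, 0.42083887, 0.79027112]), 'rotation': array([ 0.13777852, -0.50641179,  0.81895678, -0.23210768])}
wrist {'mtx': array([[265.62059461,   0.        , 253.65748049],
       [  0.        , 265.62059461, 190.03699228],
       [  0.        ,   0.        ,   1.        ]]), 'D': array([-0.02116501,  0.        ,  0.        ,  0.        ,  0.        ]), 'eye': array([ 0.30689025, -0.60545719,  0.38400064]), 'rotation': array([ 0.10776433,  0.81647579, -0.56222347, -0.07522573])}
```

View pics/scene0.png

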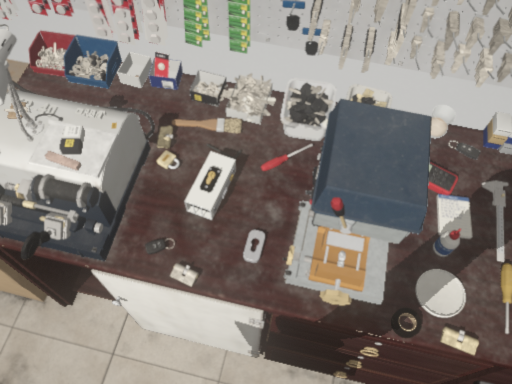

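View pics/side0.png

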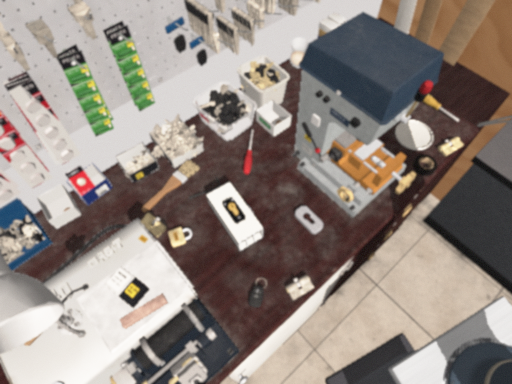

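View pics/wrist0.png

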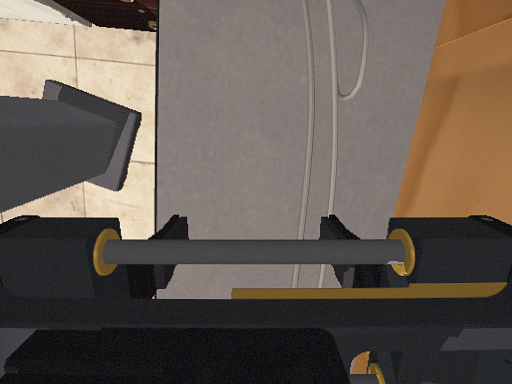

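The scene view shows the cover at about (255,245), the white bar at about (211,184) with the rose on it at about (209,179), and the key mill to the right. I'll zoom in on both.

```bash
cat > h.py <<'E'
import numpy as np, cv2
from scipy.spatial.transform import Rotation as R
from bench import manip
def cam(n):
    c=manip.calibration(n); q=c['rotation']; return c['mtx'],c['D'],np.array(c['eye']),R.from_quat([q[1],q[2],q[3],q[0]]).as_matrix()
def pix2(n,uv,z,c=None):
    K,D,e,M=c or cam(n)
    p=cv2.undistortPoints(np.array(uv,float).reshape(-1,1,2),K,D).reshape(-1,2)
    d=np.c_[p,np.ones(len(p))]@M.T
    return e+d*((z-e[2])/d[:,2])[:,None]
def proj(n,P,c=None):
    K,D,e,M=c or cam(n)
    Pc=(np.array(P,float).reshape(-1,3)-e)@M
    return cv2.projectPoints(Pc,np.zeros(3),np.zeros(3),K,D)[0].reshape(-1,2)
def zoom(src,dst,x0,y0,w,h,s):
    im=cv2.imread(src)[y0:y0+h,x0:x0+w]
    cv2.imwrite(dst,cv2.resize(im,None,fx=s,fy=s,interpolation=cv2.INTER_CUBIC))
E
python3 - <<'E'
from h import *
zoom('pics/scene0.png','pics/sz.png',175,140,100,75+55,6) if 0 else None
zoom('pics/scene0.png','pics/sz1.png',180,145,64,75,8)
zoom('pics/scene0.png','pics/sz2.png',225,215,60,60,8)
zoom('pics/side0.png','pics/dz1.png',200,170,75,80,7)
zoom('pics/side0.png','pics/dz2.png',285,195,50,50,8)
print(pix2('scene',[[255,245]],.012), pix2('scene',[[209,179]],.0585))
print(pix2('side',[[309,219]],.012), pix2('side',[[233,209]],.0585))
E
```

```text
[[0.51358536 0.1411635  0.012     ]] [[0.59175357 0.30721587 0.0585    ]]
[[0.50971916 0.14335691 0.012     ]] [[0.59468367 0.30667395 0.0585    ]]
```

View pics/sz1.png

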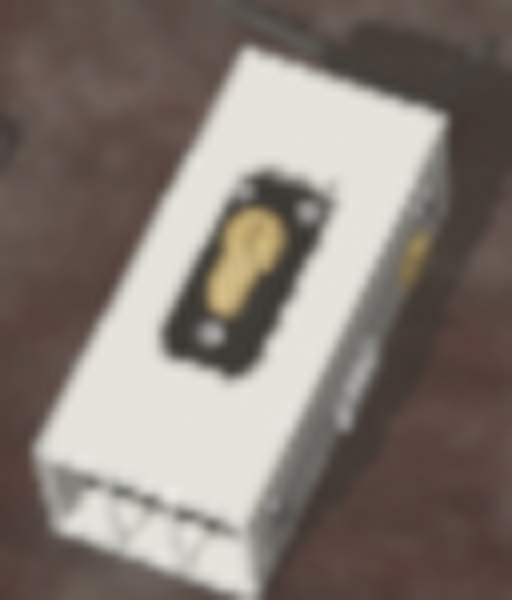

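View pics/sz2.png

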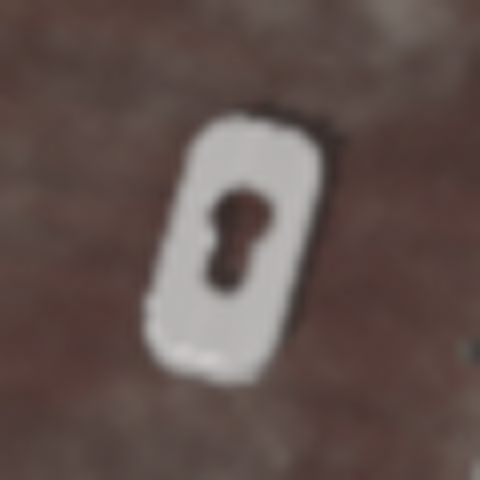

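View pics/dz1.png

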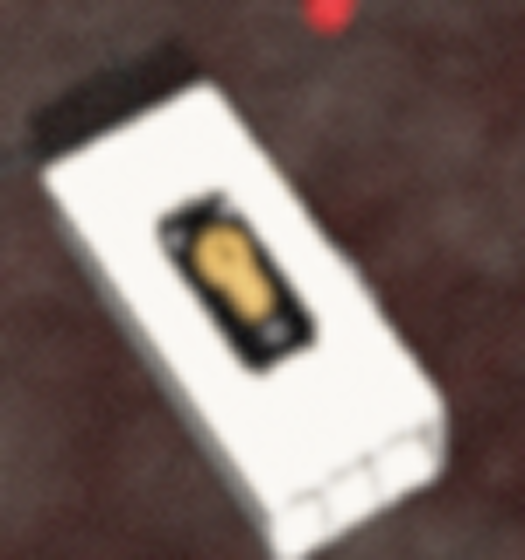

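View pics/dz2.png

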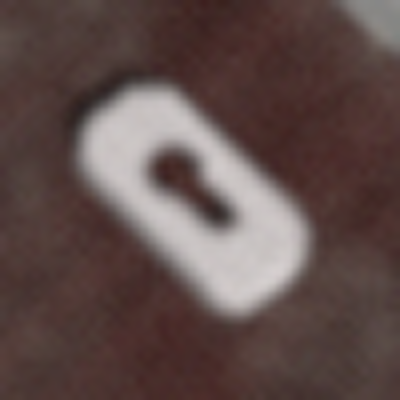

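```bash
cat > fit.py <<'E'
from h import *
from scipy.optimize import minimize
def rr(L,W,r,n=12):
    pts=[]
    for cx,cy,a0 in ((L/2-r,W/2-r,0),(-L/2+r,W/2-r,90),(-L/2+r,-W/2+r,180),(L/2-r,-W/2+r,270)):
        a=np.deg2rad(np.linspace(a0,a0+90,n)); pts+=list(np.c_[cx+r*np.cos(a),cy+r*np.sin(a)])
    return np.array(pts)
O=rr(.076,.038,.012)
def hull(n,c,p,z0,z1):
    x,y,t=p; M=np.array([[np.cos(t),-np.sin(t)],[np.sin(t),np.cos(t)]])
    xy=O@M.T+[x,y]
    P=np.r_[np.c_[xy,np.full(len(xy),z0)],np.c_[xy,np.full(len(xy),z1)]]
    return cv2.convexHull(proj(n,P,c).astype(np.float32)).reshape(-1,2)
def fitcover(im,n,c,p0,z0,z1,thr=110,box=None):
    g=im[:,:,::-1].astype(float).min(2); S=4
    h=hull(n,c,p0,z0,z1); a=np.maximum(h.min(0).astype(int)-14,0); b=h.max(0).astype(int)+14
    roi=g[a[1]:b[1],a[0]:b[0]]
    roi=cv2.resize(roi,None,fx=S,fy=S,interpolation=cv2.INTER_CUBIC)
    m=(roi>thr).astype(np.uint8)
    nn,lab,st,_=cv2.connectedComponentsWithStats(m); k=1+np.argmax(st[1:,4]); m=(lab==k).astype(np.uint8)
    cs,_=cv2.findContours(m,cv2.RETR_EXTERNAL,cv2.CHAIN_APPROX_NONE)
    m=np.zeros_like(m); cv2.drawContours(m,cs,-1,1,-1)
    def cost(p):
        q=(hull(n,c,p,z0,z1)-a+.5)*S-.5
        t=np.zeros_like(m); cv2.fillPoly(t,[np.round(q*16).astype(np.int32)],1,shift=4)
        return (t!=m).sum()/m.sum()
    best=None
    for dt in (-.15,0,.15):
        s=np.array([p0,p0+np.array([.01,0,0]),p0+np.array([0,.01,0]),p0+np.array([0,0,.2])])+[0,0,dt]
        r=minimize(cost,s[0],method='Nelder-Mead',options=dict(initial_simplex=s,xatol=1e-5,fatol=1e-5))
        if best is None or r.fun<best.fun: best=r
    return best.x,best.fun
E
python3 - <<'E'
from fit import *
for n,tp,sc in (("scene",[[247,47],[447,118],[245,530],[37,452]],(8,180,145)),("side",[[210,80],[42,175],[270,520],[443,405]],(7,200,170))):
    uv=(np.array(tp)+.5)/sc[0]-.5+[sc[1],sc[2]]
    P=pix2(n,uv,.05); print(n,P.round(4).tolist(),'ctr',P.mean(0).round(4))
    d=[np.linalg.norm(P[i]-P[(i+1)%4]) for i in range(4)]; print(np.round(d,4))
    v=(P[0]+P[1]-P[2]-P[3]) if n=='scene' else P[0]+P[1]-P[2]-P[3]; print('yaw',np.rad2deg(np.arctan2(v[1],v[0])))
for n,(rt) in (("scene",[(258,230),(235,275)]),("side",[(233,260),(236,290)])): pass
for n in("scene","side"):
    im=cv2.imread(f'pics/{n}0.png')[:,:,::-1]
    for thr in (100,120,140):
        p,f=fitcover(im,n,cam(n),np.array([.512,.142,.15 if 1 else 0]),0,.012,thr); print(n,p[:2].round(4),np.rad2deg(p[2]).round(1),f)
E
```

```text
scene [[0.6675, 0.3492, 0.05], [0.6746, 0.2824, 0.05], [0.5245, 0.2644, 0.05], [0.5172, 0.3302, 0.05]] ctr [0.5959 0.3066 0.05  ]
[0.0672 0.1512 0.0662 0.1515]
yaw 7.023157314693025
side [[0.6745, 0.2809, 0.05], [0.6647, 0.3489, 0.05], [0.5133, 0.3311, 0.05], [0.5247, 0.2633, 0.05]] ctr [0.5943 0.3061 0.05  ]
[0.0688 0.1524 0.0687 0.1508]
yaw 6.702778981571603
scene [0.5131 0.1445] 12.9 0.024245873648264086
scene [0.513  0.1444] 13.8 0.02598652550529355
scene [0.5135 0.1451] 14.3 0.0819003948541587
side [0.5116 0.142 ] 13.7 0.026269259914119727
side [0.5118 0.1422] 12.8 0.042190669371196754
side [0.512 0.142] 12.7 0.10499564333430148
```

Bar centre is about (0.595, 0.306) with yaw 6.9°, and its measured size of 151×67 mm agrees with the 150×66 given. The cover is about (0.5125, 0.1435) with yaw 13.5°, and both cameras agree. Next I check the room for the gripper body beside the mill.

```bash
python3 - <<'E'
from h import *
zoom('pics/scene0.png','pics/mz1.png',235,180,150,130,5)
zoom('pics/side0.png','pics/mz2.png',285,110,130,110,6)
E
```

```text
(no output)
```

View pics/mz1.png

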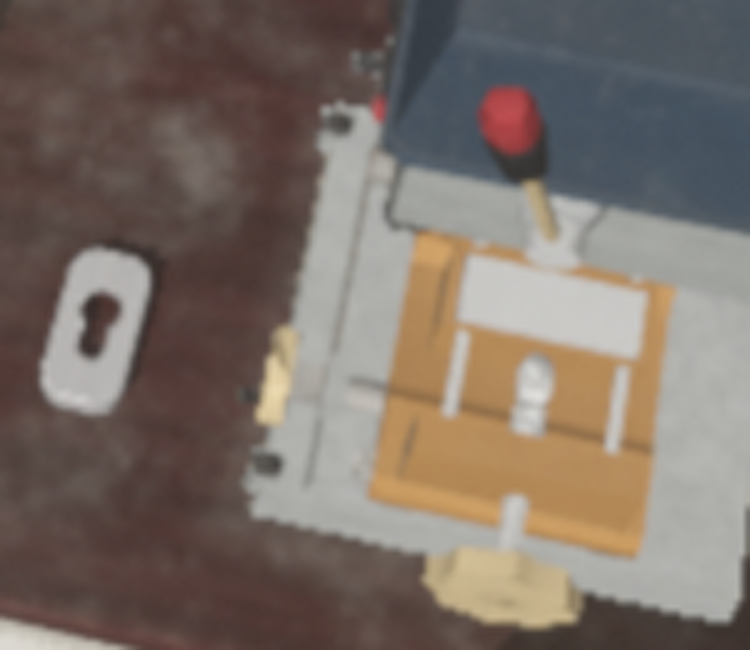

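View pics/mz2.png

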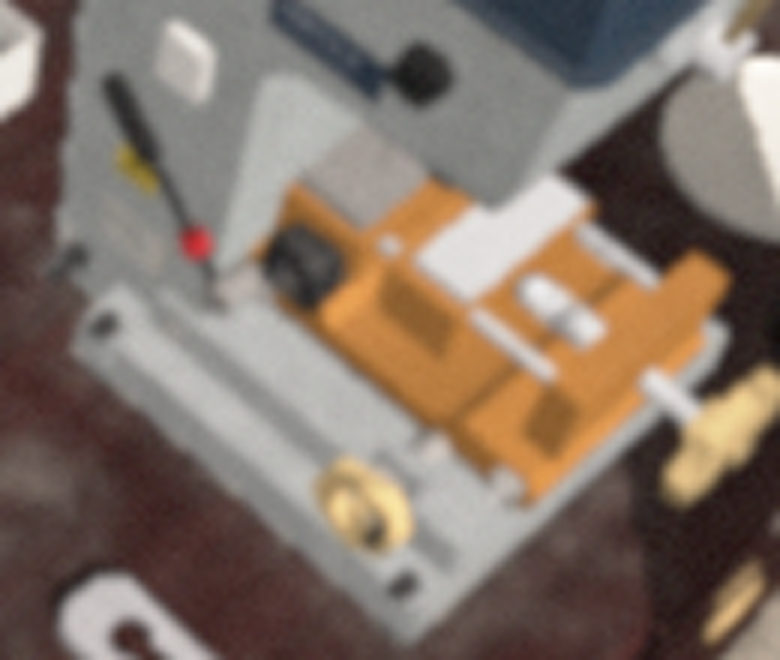

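```bash
python3 - <<'E'
from h import *
def tri(a,b):
    A=[];B=[]
    for n,uv in (("scene",a),("side",b)):
        e=cam(n)[2]; d=pix2(n,[uv],0)[0]-e; d/=np.linalg.norm(d); P=np.eye(3)-np.outer(d,d); A.append(P);B.append(P@e)
    x=np.linalg.lstsq(np.vstack(A),np.hstack(B),rcond=None)[0]; return x.round(3)
s=lambda p:(p[0]/5+235,p[1]/5+180); d=lambda p:(p[0]/6+285,p[1]/6+110)
print('knob screw',tri(s((250,395)),d((375,533))))
print('knob ctr',tri(s((278,378)),d((362,505))))
print('plate corner',tri(s((248,490)),d((408,612))))
print('plate bolt front',tri(s((267,463)),d((404,585))))
print('plate bolt back',tri(s((340,122)),d((102,325))))
print('vise corner front left',tri(s((372,495)),d((530,500))))
print('vise back left',tri(s((418,240)),d((295,190))))
print('red small ball',tri(s((379,108)),d((196,243))))
print(pix2('scene',[s((290,330)),s((256,420)),s((418,240)),s((372,495)),s((505,110))],.08).round(3))
E
```

```text
knob screw [0.491 0.059 0.077]
knob ctr [0.507 0.052 0.069]
plate corner [0.47  0.045 0.032]
plate bolt front [0.481 0.042 0.038]
plate bolt back [0.649 0.086 0.034]
vise corner front left [ 0.477 -0.005  0.076]
vise back left [0.593 0.027 0.126]
red small ball [0.625 0.065 0.109]
[[ 0.525  0.057  0.08 ]
 [ 0.482  0.051  0.08 ]
 [ 0.59   0.026  0.08 ]
 [ 0.476 -0.005  0.08 ]
 [ 0.668  0.018  0.08 ]]
```

The mill's side knob sits at about (0.49–0.53, 0.045–0.06), up to z≈0.09. That is where the gripper's 190 mm body would go in a crosswise grasp at the cover's present spot. So I'll first take the cover by its ends with the jaw along its length, slide it about 5 cm to the left, and regrip it crosswise there. I'm crossing above the mill's height first.

```bash
python3 -m inch '{"linear":[[0.5,0,4],[1,1,8],[2,3,12],[3,6,15.5],[4,9.5,19],[5.5,13,22],[7,17,24.5],[8.5,21,26.5],[10,25.5,28],[11.5,30,28],[13,34.5,28],[14.5,39,28]],"delta_rot":[[0,0,0.12],[0,0,0.24],[0,0,0.36],[0,0,0.48],[0,0,0.6],[0,0,0.72],[0,0,0.84],[0,0,0.96],[0,0,1.08],[0,0,1.2],[0,0,1.32],[0,0,1.44]]}' 1 10
```

```text
clock: 1.35
position: [0.3858, -0.2381, 0.4984]
orientation: [-0.0, 0.618, 0.786, -0.001]
contact_force: [0.7, 0.2, 0.1]
grip_width: 0.0868
```

```bash
python3 -m inch '{"linear":[[1,4.5,0],[2,9,0],[3,13.5,0],[4,18,0],[5,22.5,0],[6.2,27,0],[7.6,31.5,0],[9.5,36,0],[11.5,40,-1],[12,41,-5.5],[12,41,-10],[12,41,-14]],"delta_rot":[[0,0,0],[0,0,0],[0,0,0],[0,0,0],[0,0,0],[0,0,0],[0,0,0],[0,0,0],[0,0,0],[0,0,0],[0,0,0],[0,0,0]]}'
python3 - <<'E'
from h import *
s=manip.state(); print(s['position'],s['orientation'],s['joints'],s['joint_velocities'])
c=cam('wrist')
import pickle
im=manip.capture('wrist'); pickle.dump(c,open('w1.pkl','wb'))
cv2.imwrite('pics/w1.png',im[:,:,::-1]); print(c[2])
E
```

```text
clock: 2.55
position: [0.5052, 0.1723, 0.3559]
orientation: [-0.001, 0.617, 0.787, -0.001]
contact_force: [-0.2, -0.6, -0.3]
grip_width: 0.0869
[0.50515887 0.17234944 0.35591221] [-0.0007974   0.61720188  0.78680325 -0.00136249] [ 0.36625474  0.25919315 -0.94654641  1.6293138   0.21341406  1.36630229
 -0.36830245] [-0.03122927  0.18125569  0.05351939  0.69946502  0.17852542 -0.80889378
 -0.17269082]
[0.48859038 0.2410412  0.52159661]
```

View pics/w1.png

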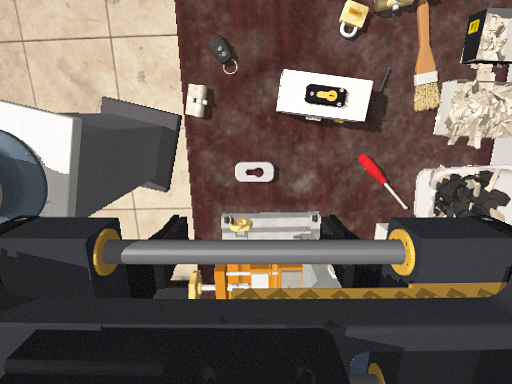

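The wrist view shows the cover at (255,172), round part to the right (towards world +x), and the bar at (326,95) with its round part also to the right. Now the fit.

```bash
python3 - <<'E'
from fit import *
s=manip.state(); 
c=cam('wrist'); im=manip.capture('wrist'); cv2.imwrite('pics/w2.png',im[:,:,::-1])
s=manip.state(); print(s['position'],np.abs(s['joint_velocities']).max())
for thr in (100,120,140):
    p,f=fitcover(im,'wrist',c,np.array([.5125,.1435,.235]),0,.012,thr); print(p[:2].round(4),np.rad2deg(p[2]).round(1),f)
zoom('pics/w2.png','pics/w2z.png',265,55,120,80,6)
E
```

```text
[0.50294598 0.1697564  0.35294601] 0.14878679912602222
[0.5115 0.1429] 13.9 0.014406641706006838
[0.5112 0.1428] 13.9 0.04109014675052411
[0.5111 0.143 ] 14.4 0.06317503857363278
```

View pics/w2z.png

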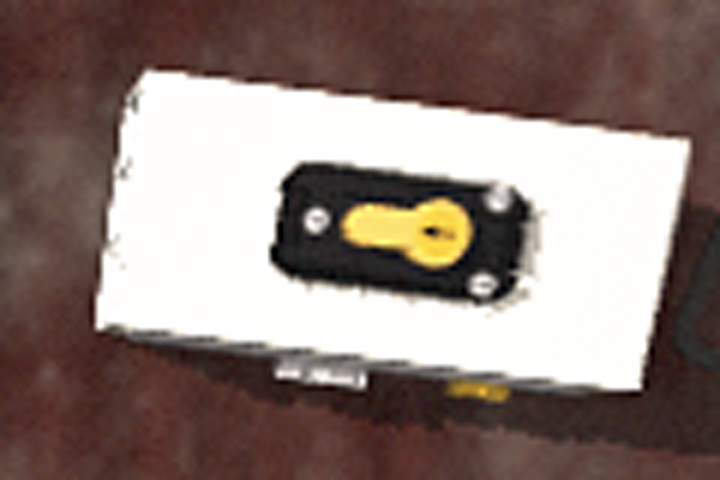

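```bash
python3 -m inch '{"linear":[[0.5,-1.5,-4],[0.9,-2.7,-8],[0.9,-2.7,-12.5],[0.9,-2.7,-17],[0.9,-2.7,-21.5],[0.9,-2.7,-26],[0.9,-2.7,-28.3],[0.9,-2.7,-29.3],[0.9,-2.7,-29.3],[0.9,-2.7,-29.3]],"delta_rot":[[0,0,0],[0,0,0],[0,0,0],[0,0,0],[0,0,0],[0,0,0],[0,0,0],[0,0,0],[0,0,0],[0,0,0]]}'
python3 - <<'E'
from fit import *
s=manip.state(); print(s['position'],s['orientation'],s['joints'].round(2))
for n in('scene','side'):
    cv2.imwrite(f'pics/{n}1.png',manip.capture(n)[:,:,::-1])
zoom('pics/scene1.png','pics/a1.png',205,195,110,90,7)
zoom('pics/side1.png','pics/a2.png',260,170,100,80,7)
E
```

```text
clock: 3.65
position: [0.5138, 0.1435, 0.0619]
orientation: [-0.002, 0.618, 0.786, -0.004]
contact_force: [0.0, 0.4, -0.1]
grip_width: 0.0872
[0.51384313 0.14346633 0.06189239] [-0.00214958  0.6178812   0.7862568  -0.00429549] [ 0.23  0.56 -0.76  1.97  0.53  0.82 -0.59]
```

View pics/a1.png

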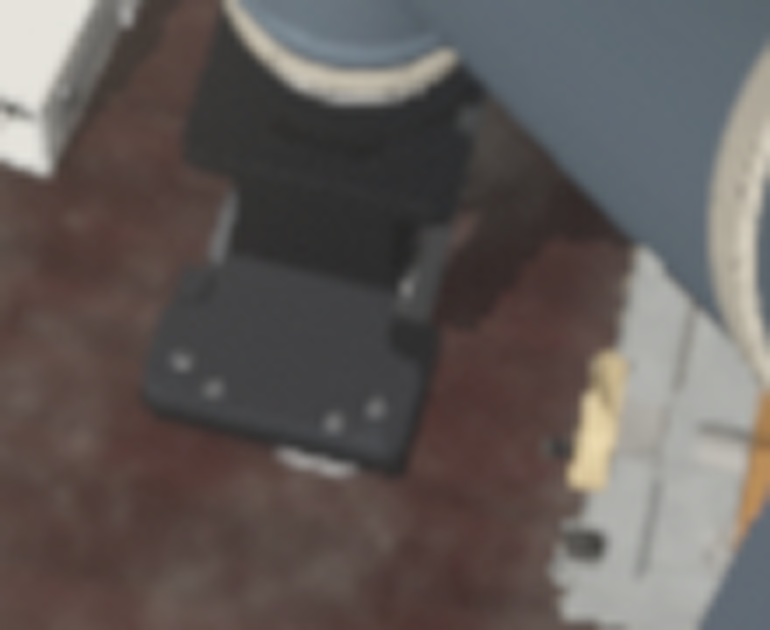

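View pics/a2.png

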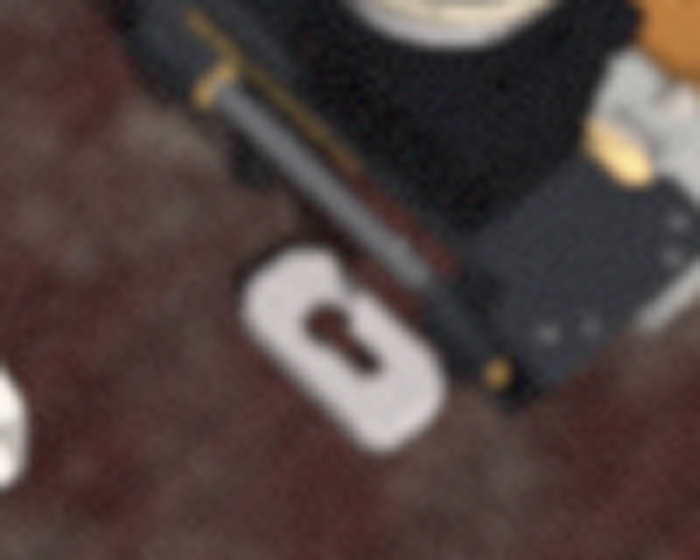

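```bash
python3 - <<'E'
from fit import *
c=cam('wrist'); im=manip.capture('wrist'); cv2.imwrite('pics/w3.png',im[:,:,::-1])
s=manip.state(); print(s['position'],s['orientation'])
p,f=fitcover(im,'wrist',c,np.array([.512,.1435,.24]),0,.012,100); print(p,f)
E
```

```text
[0.51330404 0.14315793 0.06170864] [-0.00209525  0.6177918   0.78632604 -0.00450079]
[0.51175195 0.14266407 0.24406394] 0.04534501642935378
```

View pics/w3.png

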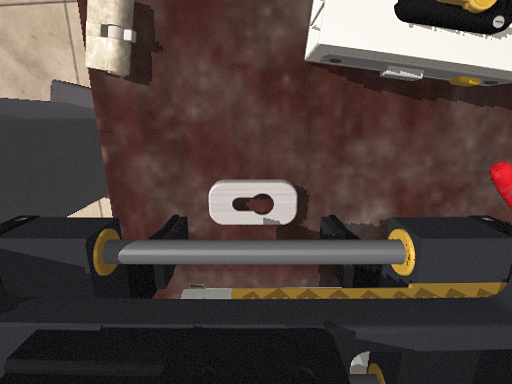

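The cover is centred between the fingers. Going down and gripping lightly by the ends.

```bash
python3 -m inch '{"linear":[[-0.1,0,-1.5],[-0.1,0,-3],[-0.1,0,-4],[-0.1,0,-4.1],[-0.1,0,-4.1],[-0.1,0,-4.1]],"delta_rot":[[0,0,0],[0,0,0],[0,0,0],[0,0,0],[0,0,0],[0,0,0]]}' 1 8
python3 -m inch '{"linear":[[0,0,0],[0,0,0],[0,0,0],[0,0,0],[0,0,0]],"delta_rot":[[0,0,0],[0,0,0],[0,0,0],[0,0,0],[0,0,0]]}' 0.75 8
```

```text
clock: 4.4
position: [0.5125, 0.1435, 0.0208]
orientation: [-0.002, 0.618, 0.786, -0.004]
contact_force: [-0.4, 0.3, 0.7]
grip_width: 0.0871
clock: 4.9
position: [0.5125, 0.1434, 0.0209]
orientation: [-0.002, 0.618, 0.786, -0.004]
contact_force: [0.1, -0.1, -0.4]
grip_width: 0.0665
```

The grip width is 66.5 mm, less than the cover's 76 mm, so something isn't as assumed. Looking before doing anything else.

```bash
python3 - <<'E'
from fit import *
for n in('wrist','side'):
    cv2.imwrite(f'pics/{n}4.png',manip.capture(n)[:,:,::-1])
zoom('pics/wrist4.png','pics/b1.png',150,150,220,160,3)
zoom('pics/side4.png','pics/b2.png',260,170,100,80,7)
E
```

```text
(no output)
```

View pics/b1.png

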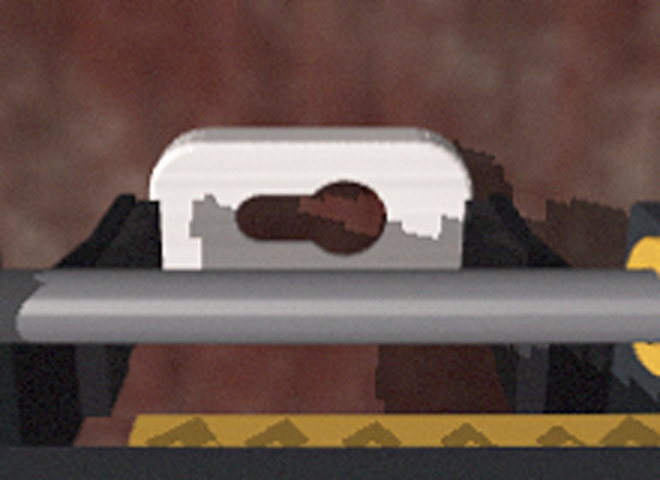

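View pics/b2.png

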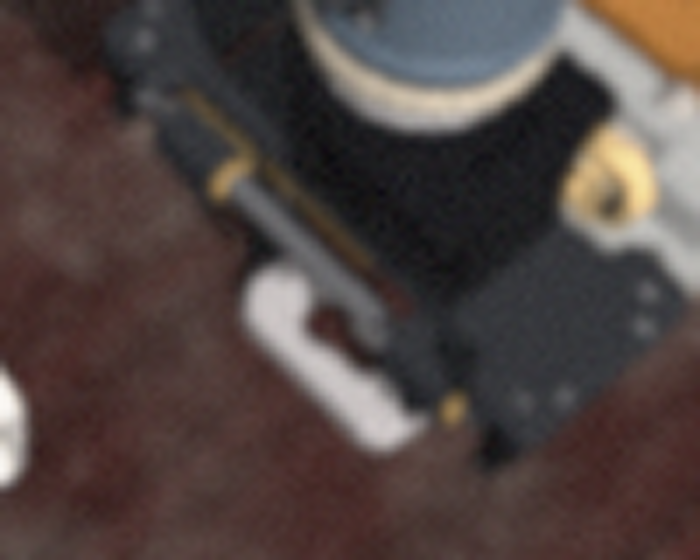

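```bash
python3 - <<'E'
from fit import *
print(manip.tips_ahead, [a for a in dir(manip) if a[0]!='_'])
s=manip.state(); print(s['position'],s['grip_width'],s['contact_force'],s['moment'])
c=cam('wrist'); M=R.from_quat(np.roll(s['orientation'],-1)).as_matrix()
im=cv2.imread('pics/wrist4.png')
# predicted pad inner-face corners at tips (tool y=±w/2, x ±9.5mm, z 17mm ahead) 
for w in (s['grip_width'],):
  for sy in(-1,1):
    q=[s['position']+M@np.array([x,sy*w/2,z]) for x,z in((-.0095,.017),(.0095,.017),(.0095,-.01),(-.0095,-.01))]
    cv2.polylines(im,[np.round(proj('wrist',q,c)).astype(int)],True,(0,255,0),1)
cv2.imwrite('pics/b3_.png',im); zoom('pics/b3_.png','pics/b3.png',150,150,220,160,3)
E
```

```text
0.017 ['IKError', 'calibration', 'capture', 'close_job', 'state', 'tips_ahead']
[0.51247874 0.14342424 0.02084338] 0.0655797442099956 [ 0.54014267 -0.63838882 -0.58729924] [ 0.03340246 -0.14083344  0.0356478 ]
```

View pics/b3.png

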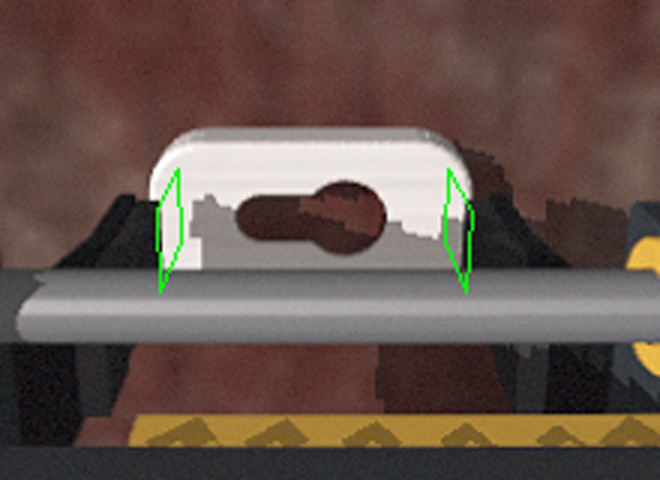

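The visible fingers sit above the cover rather than beside it. Like a linkage gripper, the tips probably retract when wide open, so they closed over the top. I'll reopen and feel for the desk.

```bash
python3 -m inch '{"linear":[[0,0,0],[0,0,0],[0,0,0],[0,0,0]],"delta_rot":[[0,0,0],[0,0,0],[0,0,0],[0,0,0]]}' 1 8
python3 -m inch '{"linear":[[0,0,-0.3],[0,0,-0.6],[0,0,-0.6]],"delta_rot":[[0,0,0],[0,0,0],[0,0,0]]}'
python3 - <<'E'
from fit import *
s=manip.state(); print(s['position'],s['contact_force'],s['moment'])
cv2.imwrite('pics/wrist5.png',manip.capture('wrist')[:,:,::-1])
zoom('pics/wrist5.png','pics/b5.png',150,150,220,160,3)
E
```

```text
clock: 5.4
position: [0.5125, 0.1434, 0.0208]
orientation: [-0.002, 0.618, 0.786, -0.004]
contact_force: [-0.1, 0.3, 0.2]
grip_width: 0.0851
clock: 5.7
position: [0.5121, 0.1432, 0.0143]
orientation: [-0.002, 0.618, 0.786, -0.005]
contact_force: [0.2, 0.6, -0.0]
grip_width: 0.0869
[0.51209894 0.14324975 0.01427714] [ 0.21156691  0.57991846 -0.0283601 ] [-0.01975137 -0.15305528  0.03613463]
```

View pics/b5.png

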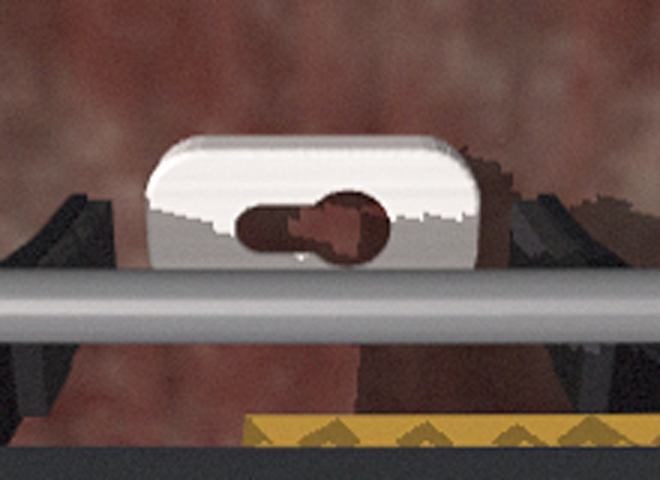

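```bash
python3 -m inch '{"linear":[[0,0,-0.3],[0,0,-0.3]],"delta_rot":[[0,0,0],[0,0,0]]}'
python3 -m inch '{"linear":[[0,0,-0.2],[0,0,-0.2]],"delta_rot":[[0,0,0],[0,0,0]]}'
python3 -m inch '{"linear":[[0,0,-0.2],[0,0,-0.2]],"delta_rot":[[0,0,0],[0,0,0]]}'
```

```text
clock: 5.95
position: [0.5119, 0.1432, 0.0111]
orientation: [-0.003, 0.618, 0.786, -0.005]
contact_force: [-0.2, -0.6, 0.7]
grip_width: 0.0872
clock: 6.15
position: [0.5118, 0.1431, 0.0088]
orientation: [-0.003, 0.618, 0.786, -0.005]
contact_force: [-0.4, -0.2, -0.6]
grip_width: 0.0871
clock: 6.35
position: [0.5116, 0.143, 0.0066]
orientation: [-0.003, 0.618, 0.786, -0.005]
contact_force: [0.4, 0.3, -0.5]
grip_width: 0.0871
```

```bash
python3 -m inch '{"linear":[[0,0,0],[0,0,0],[0,0,0],[0,0,0]],"delta_rot":[[0,0,0],[0,0,0],[0,0,0],[0,0,0]]}' 0.8 6
```

```text
clock: 6.75
position: [0.5117, 0.143, 0.0066]
orientation: [-0.003, 0.618, 0.786, -0.005]
contact_force: [0.7, -0.2, 0.4]
grip_width: 0.0758
```

Now it is held at 75.8 mm, which matches the 76 mm length. Sliding it to the clear spot, parallel to the bar.

```bash
python3 -m inch '{"linear":[[0,0,0.3],[-0.1,1,0.3],[-0.3,2,0.3],[-0.5,3,0.3],[-0.7,4,0.3],[-0.8,4.8,0.3],[-0.8,4.8,0.3],[-0.8,4.8,0],[-0.8,4.8,0],[-0.8,4.8,0]],"delta_rot":[[0,0,0],[0,0,-0.02],[0,0,-0.04],[0,0,-0.07],[0,0,-0.1],[0,0,-0.12],[0,0,-0.12],[0,0,-0.12],[0,0,-0.12],[0,0,-0.12]]}'
python3 -m inch '{"linear":[[0,0,0],[0,0,0],[0,0,0],[0,0,0]],"delta_rot":[[0,0,0],[0,0,0],[0,0,0],[0,0,0]]}' 1 6
python3 -m inch '{"linear":[[0,0,2],[0,0,6],[0,0,10],[0,0,14],[0,0,18],[0,0,20],[0,0,20],[0,0,20]],"delta_rot":[[0,0,0],[0,0,0.1],[0,0,0.24],[0,0,0.38],[0,0,0.52],[0,0,0.66],[0,0,0.8],[0,0,0.94]]}'
```

```text
clock: 7.75
position: [0.5038, 0.1905, 0.0065]
orientation: [-0.003, 0.664, 0.748, -0.005]
contact_force: [0.6, 0.2, -0.6]
grip_width: 0.0757
clock: 8.15
position: [0.5038, 0.1903, 0.0064]
orientation: [-0.003, 0.664, 0.748, -0.005]
contact_force: [-0.2, -0.5, 0.2]
grip_width: 0.0866
clock: 8.95
position: [0.5041, 0.1903, 0.2074]
orientation: [0.001, 0.251, 0.968, -0.006]
contact_force: [-0.3, -0.6, -0.5]
grip_width: 0.0868
```

```bash
python3 -m inch '{"linear":[[0,0,0],[0,0,0],[0,0,0],[0,0,0],[0,0,0],[0,0,0],[0,0,0]],"delta_rot":[[0,0,0.14],[0,0,0.28],[0,0,0.42],[0,0,0.56],[0,0,0.63],[0,0,0.63],[0,0,0.63]]}'
cat > look.py <<'E'
from fit import *
import sys
n=sys.argv[1]
s=manip.state(); c=cam('wrist'); im=manip.capture('wrist'); cv2.imwrite(f'pics/{n}.png',im[:,:,::-1])
M=R.from_quat(np.roll(s['orientation'],-1)).as_matrix()
print('pos',s['position'].round(4),'toolx yaw',np.rad2deg(np.arctan2(M[1,0],M[0,0])).round(2),'toolz',M[:,2].round(4),'F',s['contact_force'].round(1),'w',s['grip_width'].round(4),'q',s['joints'].round(2),'t',s['clock'])
E
python3 look.py w6
```

```text
clock: 9.65
position: [0.5041, 0.1902, 0.2073]
orientation: [0.002, -0.061, 0.998, -0.005]
contact_force: [0.4, -0.1, 1.1]
grip_width: 0.087Traceback (most recent call last):
  File "look.py", line 6, in <module>
    print('pos',s['position'].round(4),'toolx yaw',np.rad2deg(np.arctan2(M[1,0],M[0,0])).round(2),'toolz',M[:,2].round(4),'F',s['contact_force'].round(1),'w',s['grip_width'].round(4),'q',s['joints'].round(2),'t',s['clock'])
                                                                                                                                                              ^^^^^^^^^^^^^^^^^^^^^
AttributeError: 'float' object has no attribute 'round'
```

View pics/w6.png

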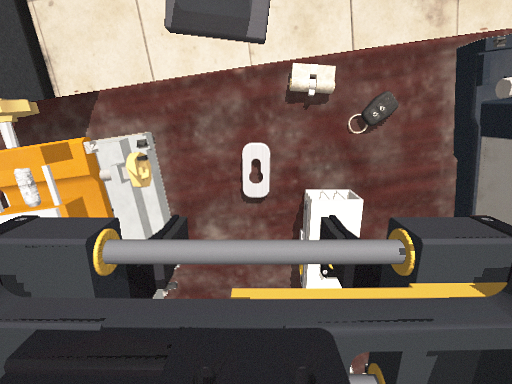

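The wrist camera now looks back towards the robot, with the cover at (256,170) and its round part towards +x.

```bash
sed -i "s/s\['grip_width'\].round(4)/round(s['grip_width'],4)/" look.py; cat >> look.py <<'E'
if len(sys.argv)>4:
    z0=float(sys.argv[5]) if len(sys.argv)>5 else 0
    for thr in (100,120):
        p,f=fitcover(im,'wrist',c,np.array([float(sys.argv[2]),float(sys.argv[3]),np.deg2rad(float(sys.argv[4]))]),z0,z0+.012,thr); print('cover',p[:2].round(4),np.rad2deg(p[2]).round(1),round(f,3))
E
python3 look.py w7 .504 .19 7
```

```text
pos [0.5041 0.1902 0.2074] toolx yaw -173.04 toolz [ 0.0056 -0.0106 -0.9999] F [-0.1  1.3 -0.4] w 0.0869 q [ 0.46  0.55 -1.25  1.83  0.58  1.19  0.72] t 9.7
cover [0.5031 0.1903] 7.1 0.013
cover [0.5031 0.1904] 7.1 0.018
```

```bash
python3 -m inch '{"linear":[[-0.1,0,-4],[-0.1,0,-8],[-0.1,0,-12],[-0.1,0,-15],[-0.1,0,-16.5],[-0.1,0,-17.7],[-0.1,0,-17.7],[-0.1,0,-17.7]],"delta_rot":[[0.0106,0.0056,0],[0.0106,0.0056,0],[0.0106,0.0056,0],[0.0106,0.0056,0],[0.0106,0.0056,0],[0.0106,0.0056,0],[0.0106,0.0056,0],[0.0106,0.0056,0]]}' 0.55 6
python3 look.py w8 .503 .19 7
```

```text
clock: 10.55
position: [0.5039, 0.1909, 0.0316]
orientation: [0.001, -0.061, 0.998, 0.0]
contact_force: [-0.6, 0.1, 0.2]
grip_width: 0.0484
pos [0.5039 0.1909 0.0316] toolx yaw -173.03 toolz [ 1.9e-03  8.0e-04 -1.0e+00] F [-0.6  0.1  0.2] w 0.0484 q [ 0.3   0.75 -1.03  1.98  0.83  0.91  0.53] t 10.55
cover [0.5034 0.1903] 6.9 0.151
cover [0.5034 0.1903] 6.9 0.15
```

View pics/w8.png

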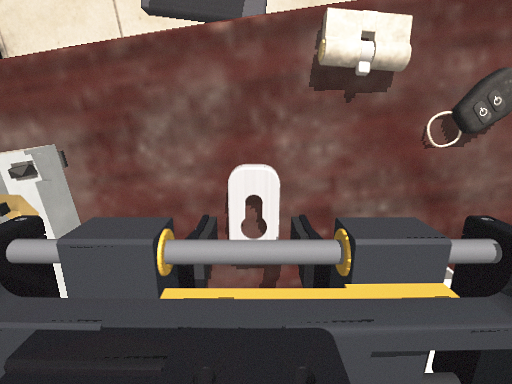

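```bash
python3 -m inch '{"linear":[[0,0,-0.8],[0,0,-1.6],[0,0,-2.0],[0,0,-2.0]],"delta_rot":[[0,0,0],[0,0,0],[0,0,0],[0,0,0]]}'
python3 -m inch '{"linear":[[0,0,-0.2],[0,0,-0.2]],"delta_rot":[[0,0,0],[0,0,0]]}'
python3 -m inch '{"linear":[[0,0,-0.2],[0,0,-0.2]],"delta_rot":[[0,0,0],[0,0,0]]}'
python3 -m inch '{"linear":[[0,0,-0.2],[0,0,-0.2]],"delta_rot":[[0,0,0],[0,0,0]]}'
```

```text
clock: 11.0
position: [0.5036, 0.1906, 0.011]
orientation: [0.001, -0.061, 0.998, 0.0]
contact_force: [-0.3, 0.7, -0.9]
grip_width: 0.0476
clock: 11.2
position: [0.5034, 0.1905, 0.0088]
orientation: [0.0, -0.061, 0.998, 0.0]
contact_force: [1.7, -0.2, 0.8]
grip_width: 0.0476
clock: 11.4
position: [0.5033, 0.1904, 0.0066]
orientation: [0.0, -0.061, 0.998, -0.0]
contact_force: [-0.6, -0.5, -0.3]
grip_width: 0.0477
clock: 11.6
position: [0.5032, 0.1903, 0.0044]
orientation: [0.0, -0.061, 0.998, -0.0]
contact_force: [-0.1, -0.4, -1.5]
grip_width: 0.0484
```

```bash
python3 -m inch '{"linear":[[0,0,-0.15],[0,0,-0.15]],"delta_rot":[[0,0,0],[0,0,0]]}'
python3 -m inch '{"linear":[[0,0,-0.15],[0,0,-0.15]],"delta_rot":[[0,0,0],[0,0,0]]}'
python3 - <<'E'
from fit import *
for n in('scene','side'):
    cv2.imwrite(f'pics/{n}5.png',manip.capture(n)[:,:,::-1])
zoom('pics/scene5.png','pics/c1.png',180,165,130,100,6)
zoom('pics/side5.png','pics/c2.png',220,160,110,90,7)
E
```

```text
clock: 11.8
position: [0.5031, 0.1902, 0.0027]
orientation: [-0.0, -0.061, 0.998, -0.0]
contact_force: [-0.0, -0.5, -0.2]
grip_width: 0.0476
clock: 12.0
position: [0.503, 0.1901, 0.001]
orientation: [-0.0, -0.061, 0.998, -0.0]
contact_force: [-0.2, 0.6, 0.2]
grip_width: 0.0482
```

View pics/c1.png

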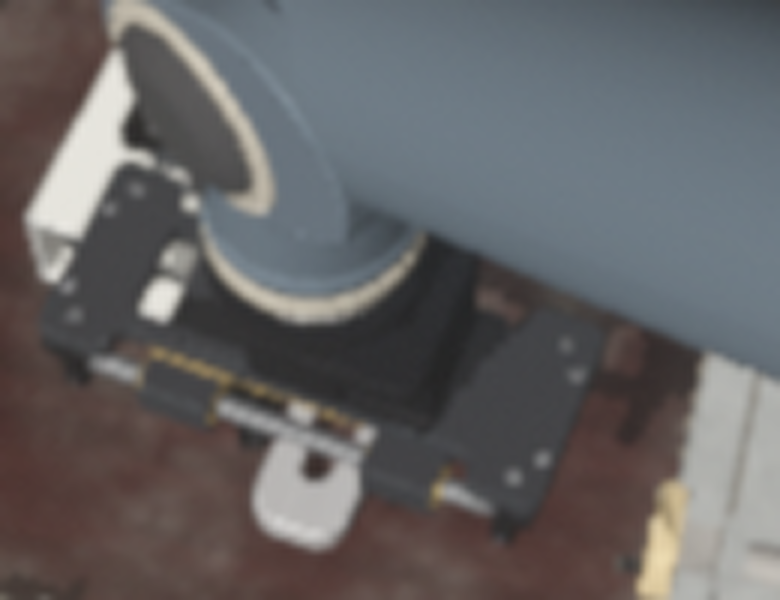

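View pics/c2.png

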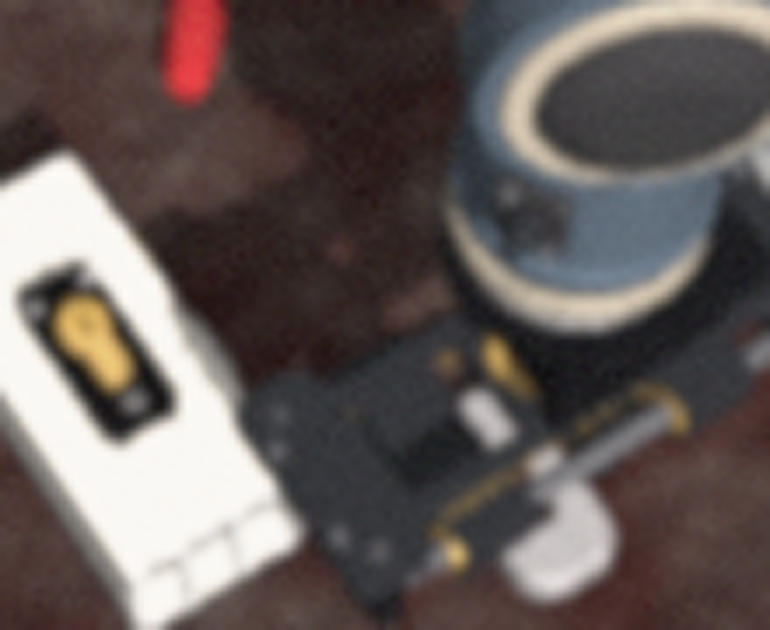

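```bash
python3 -m inch '{"linear":[[0,0,-0.1],[0,0,-0.1]],"delta_rot":[[0,0,0],[0,0,0]]}'
python3 -m inch '{"linear":[[0,0,-0.1],[0,0,-0.1]],"delta_rot":[[0,0,0],[0,0,0]]}'
```

```text
clock: 12.3
position: [0.503, 0.1902, 0.0001]
orientation: [-0.0, -0.061, 0.998, -0.0]
contact_force: [1.3, 0.8, -0.0]
grip_width: 0.0476
clock: 12.5
position: [0.503, 0.1901, -0.001]
orientation: [-0.0, -0.061, 0.998, -0.0]
contact_force: [-1.1, -0.7, 0.2]
grip_width: 0.0481
```

```bash
python3 - <<'E'
# refit with free camera-height bias: w7 at known pose, camera relative to tool constant
from fit import *
s=manip.state(); c=cam('wrist')
T=R.from_quat(np.roll(s['orientation'],-1)).as_matrix()
rel=T.T@(c[2]-s['position']); RM=T.T@c[3]
print('cam in tool',rel.round(4), s['position'],s['contact_force'])
def camat(pos,q):
    T=R.from_quat(np.roll(q,-1)).as_matrix(); return c[0],c[1],np.array(pos)+T@rel,T@RM
im=cv2.imread('pics/w7.png')[:,:,::-1]
cc=camat([.5041,.1902,.2074],[.002,-.061,.998,-.005])
for b in (-.01,0,.01,.015,.02,.025):
    p,f=fitcover(im,'wrist',(cc[0],cc[1],cc[2]+[0,0,b],cc[3]),np.array([.504,.19,.12]),0,.012,100); print(b,p.round(4),round(f,4))
im=cv2.imread('pics/w3.png')[:,:,::-1]
cc=camat([.5133,.1432,.0617],[-.0021,.6178,.7863,-.0045])
for b in (-.01,0,.01,.015,.02,.025):
    p,f=fitcover(im,'wrist',(cc[0],cc[1],cc[2]+[0,0,b],cc[3]),np.array([.512,.1435,.24]),0,.012,100); print(b,p.round(4),round(f,4))
E
```

```text
cam in tool [ 0.0712 -0.0004 -0.1657] [ 0.50297915  0.1900904  -0.00103076] [-1.06560784 -0.68464583  0.17675169]
-0.01 [0.5014 0.1904 0.118 ] 0.0562
0 [0.5028 0.1904 0.1248] 0.0133
0.01 [0.5048 0.1908 0.1381] 0.0459
0.015 [0.5054 0.1909 0.0973] 0.07
0.02 [0.5052 0.1904 0.1108] 0.0915
0.025 [0.5058 0.191  0.1083] 0.1144
-0.01 [0.5106 0.146  0.2403] 0.1475
0 [0.5111 0.1434 0.2466] 0.0467
0.01 [0.511  0.1405 0.2452] 0.0385
0.015 [0.511  0.1388 0.2535] 0.0767
0.02 [0.5119 0.1375 0.2528] 0.1141
0.025 [0.5121 0.1364 0.2756] 0.1494
```

The TCP reading itself is right, since the camera fit gives no height bias. The real tips just sit less far ahead than stated. From the contacts felt so far, the tip is 0–4 mm above the desk here. I'll raise 2 mm and grip crosswise.

```bash
python3 -m inch '{"linear":[[0,0,0.2],[0,0,0.2]],"delta_rot":[[0,0,0],[0,0,0]]}'
python3 -m inch '{"linear":[[0,0,0],[0,0,0],[0,0,0],[0,0,0],[0,0,0]],"delta_rot":[[0,0,0],[0,0,0],[0,0,0],[0,0,0],[0,0,0]]}' 0.3 40
```

```text
clock: 12.7
position: [0.5031, 0.1902, 0.0012]
orientation: [-0.0, -0.061, 0.998, -0.0]
contact_force: [0.0, -0.1, -0.9]
grip_width: 0.0477
clock: 13.2
position: [0.5031, 0.1903, 0.0013]
orientation: [0.0, -0.061, 0.998, -0.0]
contact_force: [-0.4, -0.1, 0.8]
grip_width: 0.0374
```

```bash
python3 -m inch '{"linear":[[0,0,2],[0,0,5],[0,0,8.5],[0,0,11],[0,0,12],[0,0,12],[0,0,12]],"delta_rot":[[0,0,0],[0,0,0],[0,0,0],[0,0,0],[0,0,0],[0,0,0],[0,0,0]]}'
python3 look.py w9
python3 - <<'E'
from fit import *
for n in('scene','side'):
    cv2.imwrite(f'pics/{n}6.png',manip.capture(n)[:,:,::-1])
zoom('pics/scene6.png','pics/e1.png',180,145,130,100,6)
zoom('pics/side6.png','pics/e2.png',220,120,110,110,5)
E
```

```text
clock: 13.9
position: [0.5026, 0.1895, 0.1201]
orientation: [-0.001, -0.061, 0.998, -0.001]
contact_force: [-0.3, -0.9, -1.2]
grip_width: 0.0374
pos [0.5026 0.1895 0.1201] toolx yaw -173.05 toolz [-0.0015 -0.0014 -1.    ] F [-0.3 -0.9 -1.2] w 0.0374 q [ 0.39  0.64 -1.15  1.92  0.68  1.05  0.64] t 13.9
```

View pics/w9.png

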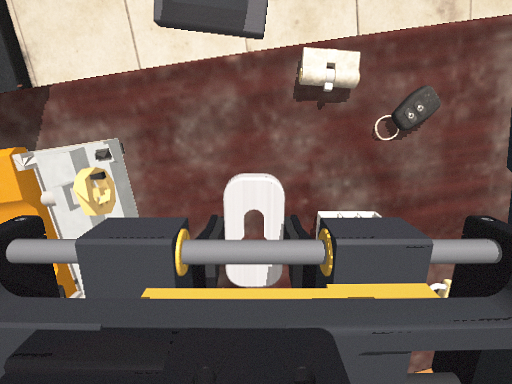

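View pics/e2.png

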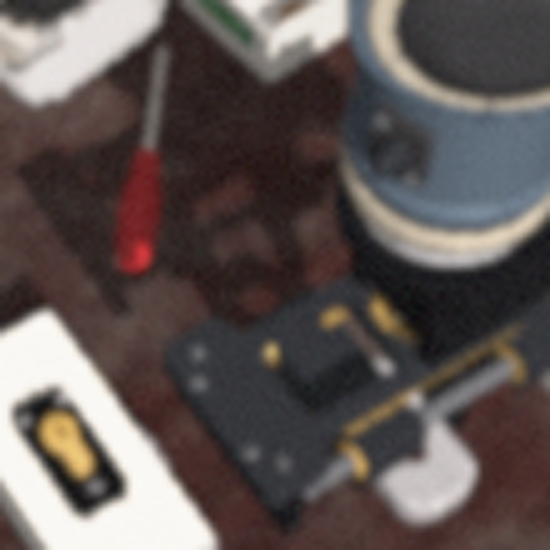

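The cover is held and level. Before placing it I'll hover beyond the bar so the wrist camera sees the rose.

```bash
python3 -m inch '{"linear":[[0,1,4],[1.5,3,8],[5,5,10],[9,7.5,10],[13,9.7,10],[16,11.2,10],[17.7,11.7,10],[17.7,11.7,10],[17.7,11.7,10],[17.7,11.7,10]],"delta_rot":[[0,0,0],[0,0,0],[0,0,0],[0,0,0],[0,0,0],[0,0,0],[0,0,0],[0,0,0],[0,0,0],[0,0,0]]}'
python3 look.py w10
python3 - <<'E'
from h import *
import pickle
s=manip.state(); c=cam('wrist'); print(s['position'],np.abs(s['joint_velocities']).max())
pickle.dump(c,open('w10.pkl','wb'))
E
```

```text
clock: 15.05
position: [0.6784, 0.3065, 0.2195]
orientation: [-0.002, -0.061, 0.998, -0.001]
contact_force: [0.6, -0.1, -1.1]
grip_width: 0.0372
pos [0.6784 0.3065 0.2195] toolx yaw -172.96 toolz [-0.0033 -0.002  -1.    ] F [ 0.6 -0.1 -1.1] w 0.0372 q [ 0.08  0.81 -1.07  1.3   0.7   1.42  0.75] t 15.05
[0.67850543 0.30638312 0.21983611] 0.006517136107710323
```

View pics/w10.png

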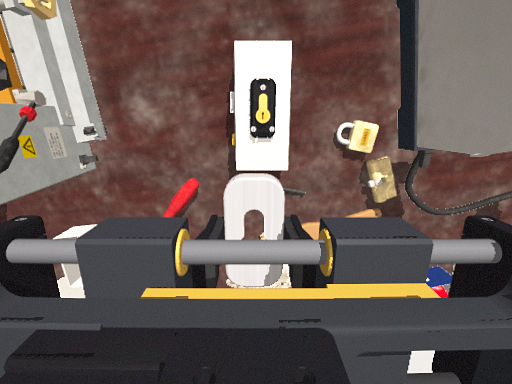

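The wrist view shows the bar at (235–291, 41–170), the rose at about (263,109) and the held cover's near end at (254,173). Measuring both.

```bash
python3 - <<'E'
from fit import *
import pickle
c=pickle.load(open('w10.pkl','rb'))
im=cv2.imread('pics/w10.png')
# bar: fit top face rectangle at z=.05 to bright mask
hsv=cv2.cvtColor(im,cv2.COLOR_BGR2HSV)
S=4; x0,y0,w,h=222,28,84,148
roi=cv2.resize(im[y0:y0+h,x0:x0+w],None,fx=S,fy=S,interpolation=cv2.INTER_CUBIC)
g=roi.min(2); m=(g>190).astype(np.uint8); m[(y0,)*0] if 0 else None
nn,lab,st,_=cv2.connectedComponentsWithStats(m); k=1+np.argmax(st[1:,4]); m=(lab==k).astype(np.uint8)
cs,_=cv2.findContours(m,cv2.RETR_EXTERNAL,cv2.CHAIN_APPROX_NONE); cs=max(cs,key=cv2.contourArea)
r=cv2.minAreaRect(cs); b=(cv2.boxPoints(r)+.5)/S-.5+[x0,y0]; print(r[1],b.round(1).tolist())
P=pix2('wrist',b,.05,c); print('bar',P.mean(0).round(4),[np.linalg.norm(P[i]-P[(i+1)%4]).round(4) for i in range(4)])
for i in range(2):
    v=P[(i+1)%4]-P[i]; print(np.rad2deg(np.arctan2(v[1],v[0])).round(2))
# brass cylinder face
H=cv2.cvtColor(roi,cv2.COLOR_BGR2HSV); br=((H[...,0]>15)&(H[...,0]<35)&(H[...,1]>110)&(H[...,2]>110)).astype(np.uint8)
nn,lab,st,ce=cv2.connectedComponentsWithStats(br); k=1+np.argmax(st[1:,4]); print('brass',st[k])
cs,_=cv2.findContours((lab==k).astype(np.uint8),cv2.RETR_EXTERNAL,cv2.CHAIN_APPROX_NONE); cs=max(cs,key=cv2.contourArea)
r=cv2.minAreaRect(cs); b2=(cv2.boxPoints(r)+.5)/S-.5+[x0,y0]; P=pix2('wrist',b2,.063,c); print('cyl',P.mean(0).round(4),[np.linalg.norm(P[i]-P[(i+1)%4]).round(4) for i in range(4)])
for i in range(2):
    v=P[(i+1)%4]-P[i]; print(np.rad2deg(np.arctan2(v[1],v[0])).round(2))
cv2.polylines(im,[np.round(b).astype(int)],True,(0,255,0),1);cv2.polylines(im,[np.round(b2).astype(int)],True,(255,0,0),1)
# held cover model outline overlay
zc=.2198-.0013
from itertools import product
ov=im.copy()
for z in (zc,zc+.012):
    t=np.deg2rad(7.0); M2=np.array([[np.cos(t),-np.sin(t)],[np.sin(t),np.cos(t)]])
    xy=O@M2.T+[.6785,.3064]; 
    cv2.polylines(ov,[np.round(proj('wrist',np.c_[xy,np.full(len(xy),z)],c)).astype(int)],True,(0,0,255) if z==zc else (0,255,255),1)
cv2.imwrite('pics/f_.png',ov); zoom('pics/f_.png','pics/f1.png',205,25,110,150,4); zoom('pics/f_.png','pics/f2.png',200,160,110,140,4)
E
```

```text
(519.0, 229.0) [[233.9, 40.1], [291.1, 40.1], [291.1, 169.9], [233.9, 169.9]]
bar [0.5943 0.3061 0.05  ] [np.float64(0.0655), np.float64(0.1508), np.float64(0.0734), np.float64(0.1508)]
97.02
8.97
brass [ 134  260   61  123 5057]
cyl [0.5943 0.3058 0.063 ] [np.float64(0.0172), np.float64(0.0341), np.float64(0.0177), np.float64(0.0341)]
97.03
7.87
```

View pics/f1.png

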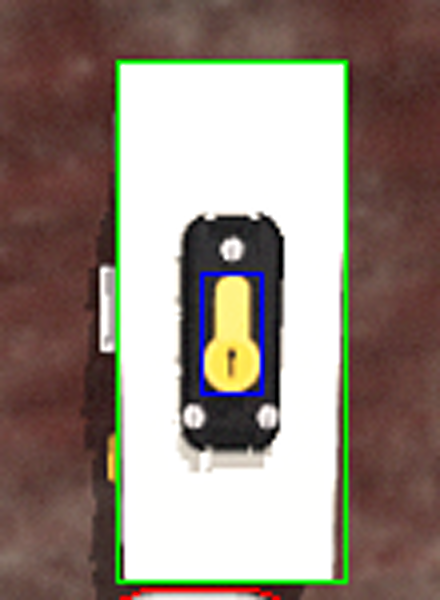

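View pics/f2.png

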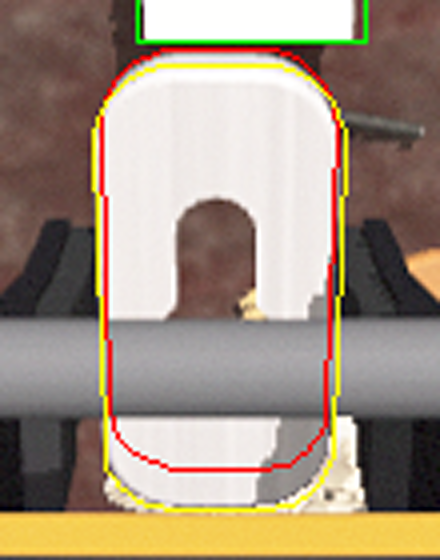

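The held cover looks about 7% smaller than my model, so it may sit about 1 cm lower relative to the camera than I think. I'm checking whether that comes from slip or from the height reading.

```bash
cat > tmp.py <<'E'
from fit import *
import pickle
c0=pickle.load(open('w10.pkl','rb'))
pos=np.array([.6785,.3064,.2198]); 
s=manip.state(); T0=R.from_quat(np.roll(s['orientation'],-1)).as_matrix()
rel=T0.T@(c0[2]-pos); RM=T0.T@c0[3]
print('cam axis in tool',RM[:,2].round(3))
def camat(pos,yaw):
    t=np.deg2rad(yaw); T=np.array([[np.cos(t),np.sin(t),0],[np.sin(t),-np.cos(t),0],[0,0,-1]])
    return c0[0],c0[1],np.array(pos)+T@rel,T@RM
im=cv2.imread('pics/w8.png'); cc=camat([.5039,.1909,.0316],-173.03)
def draw(im,c,x,y,yaw,z0,cols):
    t=np.deg2rad(yaw); M2=np.array([[np.cos(t),-np.sin(t)],[np.sin(t),np.cos(t)]])
    for z,col in zip((z0,z0+.012),cols):
        xy=O@M2.T+[x,y]
        cv2.polylines(im,[np.round(proj('w',np.c_[xy,np.full(len(xy),z)],c)*16).astype(int)],True,col,1,shift=4)
big=[]
for b in (0,.006,.012):
    k=cv2.resize(im,None,fx=1,fy=1).copy()
    draw(k,(cc[0],cc[1],cc[2]+[0,0,b],cc[3]),.5033,.1903,7,0,((0,0,255),(0,255,0)))
    big.append(cv2.resize(k[150:300,190:320],None,fx=2,fy=2,interpolation=cv2.INTER_NEAREST))
cv2.imwrite('pics/g1.png',np.hstack(big))
im=cv2.imread('pics/w10.png'); big=[]
for d in (-.0013,-.007,-.0125):
    k=im.copy(); draw(k,c0,.6785,.3064,7,.2198+d,((0,0,255),(0,255,0)))
    big.append(cv2.resize(k[160:300,190:320],None,fx=2,fy=2,interpolation=cv2.INTER_NEAREST))
cv2.imwrite('pics/g2.png',np.hstack(big))
E
python3 tmp.py
```

```text
cam axis in tool [-0.26  -0.     0.966]
```

View pics/g1.png

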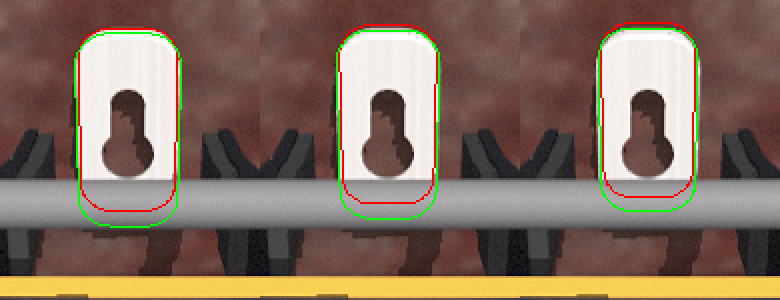

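View pics/g2.png

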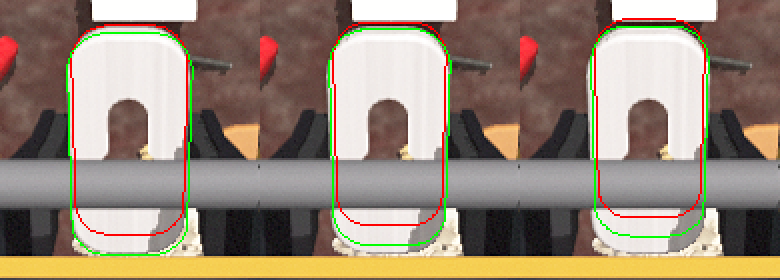

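The grip model holds within about 3 mm: the cover is centred on the TCP and its rim is close to TCP height. Both round parts point to +x. I'm moving over the rose at (0.5945, 0.306) and stopping 1 cm above the cylinder.

```bash
python3 -m inch '{"linear":[[-3,0,0],[-6,0,-1],[-8.4,0,-4],[-8.4,-0.04,-8],[-8.4,-0.04,-11],[-8.4,-0.04,-13],[-8.4,-0.04,-14],[-8.4,-0.04,-14.2],[-8.4,-0.04,-14.2],[-8.4,-0.04,-14.2]],"delta_rot":[[0.002,-0.0033,0],[0.002,-0.0033,0],[0.002,-0.0033,0],[0.002,-0.0033,0],[0.002,-0.0033,0],[0.002,-0.0033,0],[0.002,-0.0033,0],[0.002,-0.0033,0],[0.002,-0.0033,0],[0.002,-0.0033,0]]}' 0.3 60
python3 look.py w11
python3 - <<'E'
from fit import *
for n in('scene','side'):
    cv2.imwrite(f'pics/{n}7.png',manip.capture(n)[:,:,::-1])
a=[cv2.resize(cv2.imread('pics/scene7.png')[140:225,165:260],(570,510),interpolation=2)]
cv2.imwrite('pics/k1.png',a[0]); zoom('pics/side7.png','pics/k2.png',190,150,95,100,6)
E
```

```text
clock: 16.1
position: [0.5951, 0.3069, 0.0794]
orientation: [0.001, -0.061, 0.998, 0.001]
contact_force: [0.0, 0.4, -0.9]
grip_width: 0.037
pos [0.5951 0.3069 0.0794] toolx yaw -172.98 toolz [ 0.0026  0.0017 -1.    ] F [ 0.   0.4 -0.9] w 0.037 q [ 0.1   0.84 -1.02  1.63  0.78  1.12  0.56] t 16.1
```

View pics/k1.png

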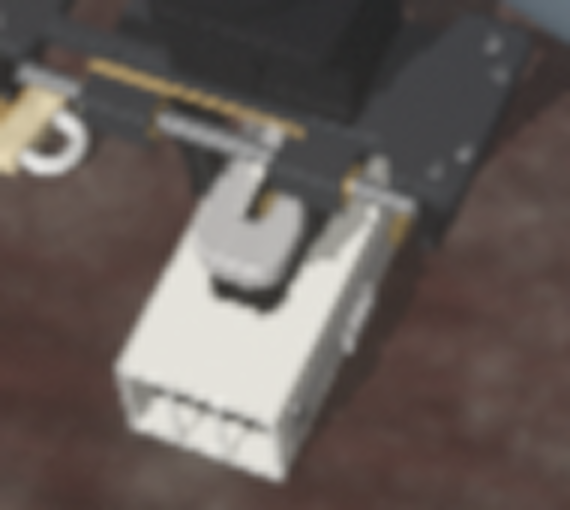

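View pics/k2.png

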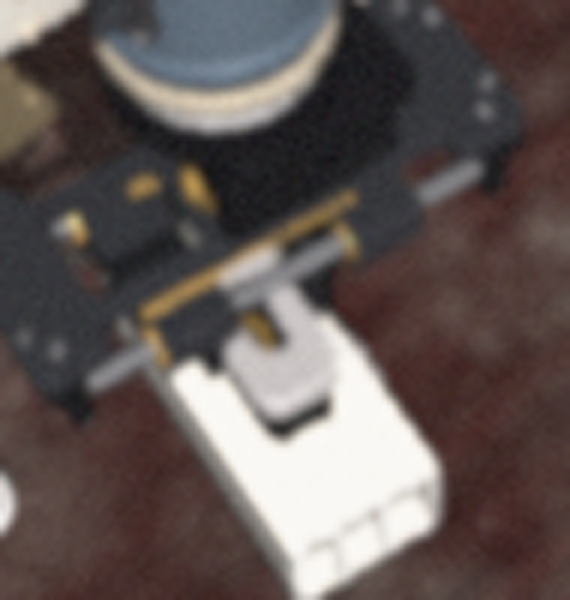

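View pics/w11.png

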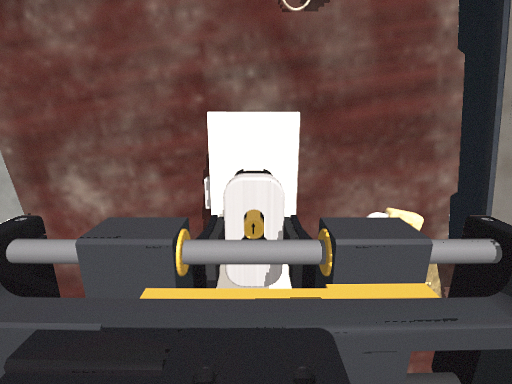

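```bash
python3 - <<'E'
from fit import *
s=manip.state(); c=cam('wrist'); print(s['position'].round(4))
P=pix2('wrist',[[208,112],[299,112]],.05,c); print('near edge',P.round(4)); 
m=P.mean(0); t=np.deg2rad(7.0); print('bar ctr',m[:2]+.075*np.array([np.cos(t),np.sin(t)]))
im=cv2.imread('pics/w11.png')
def poly(pts,z,x,y,col):
    M2=np.array([[np.cos(t),-np.sin(t)],[np.sin(t),np.cos(t)]]); xy=pts@M2.T+[x,y]
    cv2.polylines(im,[np.round(proj('w',np.c_[xy,np.full(len(xy),z)],c)*16).astype(int)],True,col,1,shift=4)
X,Y=.5943,.306
poly(np.array([[.075,.033],[-.075,.033],[-.075,-.033],[.075,-.033]]),.05,X,Y,(0,255,0))
poly(rr(.067,.031,.009),.0585,X,Y,(0,0,255))
a=np.linspace(0,2*np.pi,30); poly(np.c_[.008+.0085*np.cos(a),.0085*np.sin(a)],.063,X,Y,(255,0,255))
x,y,z=s['position']
for zz in(z-.0013,z+.0107): poly(O,zz,x,y,(255,255,0))
cv2.imwrite('pics/m_.png',im); zoom('pics/m_.png','pics/m1.png',195,100,120,140,4)
E
```

```text
[0.5949 0.3065 0.0789]
near edge [[0.5238 0.2649 0.05  ]
 [0.5159 0.3285 0.05  ]]
bar ctr [0.59429201 0.30582324]
```

View pics/m1.png

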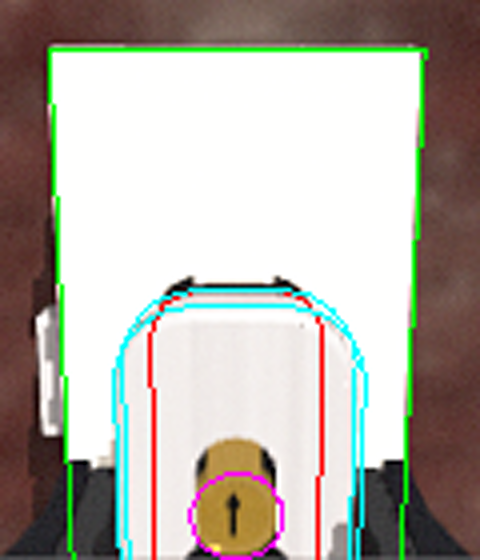

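Alignment is within 1 mm, with the bar at (0.5943, 0.306). Trimming by 0.5 mm and lowering to just above the rose.

```bash
python3 -m inch '{"linear":[[-0.06,-0.05,-0.3],[-0.06,-0.05,-0.8],[-0.06,-0.05,-1.3],[-0.06,-0.05,-1.7],[-0.06,-0.05,-1.8],[-0.06,-0.05,-1.8]],"delta_rot":[[-0.0017,0.0026,0],[-0.0017,0.0026,0],[-0.0017,0.0026,0],[-0.0017,0.0026,0],[-0.0017,0.0026,0],[-0.0017,0.0026,0]]}'
python3 look.py w12
```

```text
clock: 16.85
position: [0.5942, 0.3059, 0.0605]
orientation: [-0.001, -0.061, 0.998, -0.0]
contact_force: [0.1, -0.3, -0.2]
grip_width: 0.0371
pos [0.5942 0.3059 0.0605] toolx yaw -172.98 toolz [-1.1e-03 -9.0e-04 -1.0e+00] F [ 0.1 -0.3 -0.2] w 0.0371 q [ 0.09  0.86 -1.01  1.65  0.8   1.1   0.55] t 16.85
```

```bash
python3 -c "
from h import *
zoom('pics/w12.png','pics/w12z.png',190,100,130,160,4)"
```

```text
(no output)
```

View pics/w12z.png

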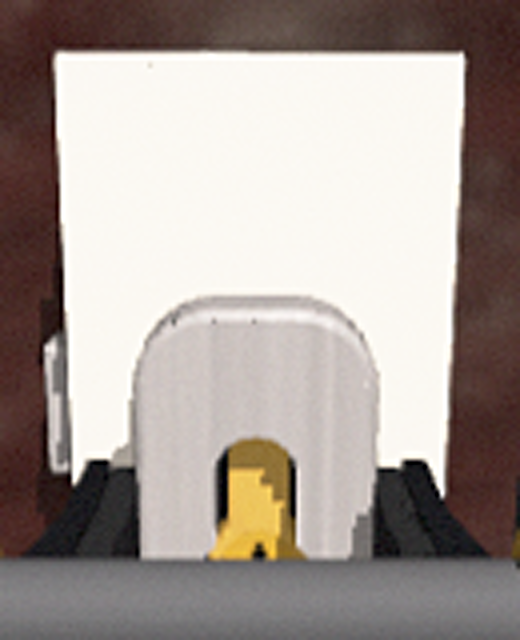

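The brass sits centred in the slot. Pressing down in steps while watching the force.

```bash
python3 -m inch '{"linear":[[0,0,-0.15],[0,0,-0.3],[0,0,-0.3]],"delta_rot":[[0,0,0],[0,0,0],[0,0,0]]}'
python3 -m inch '{"linear":[[0,0,-0.1],[0,0,-0.2],[0,0,-0.2]],"delta_rot":[[0,0,0],[0,0,0],[0,0,0]]}'
python3 -m inch '{"linear":[[0,0,-0.1],[0,0,-0.2],[0,0,-0.2]],"delta_rot":[[0,0,0],[0,0,0],[0,0,0]]}'
```

```text
clock: 17.2
position: [0.5942, 0.3059, 0.0576]
orientation: [-0.001, -0.061, 0.998, -0.0]
contact_force: [-0.2, 0.3, -0.3]
grip_width: 0.0373
clock: 17.5
position: [0.5942, 0.3061, 0.0561]
orientation: [-0.0, -0.061, 0.998, -0.0]
contact_force: [-0.7, -0.5, 1.1]
grip_width: 0.0368
clock: 17.8
position: [0.5943, 0.3064, 0.0551]
orientation: [-0.0, -0.061, 0.998, -0.0]
contact_force: [-1.7, -0.6, 6.7]
grip_width: 0.0369
```

```bash
python3 -m inch '{"linear":[[0,0,-0.15],[0,0,-0.3],[0,0,-0.3],[0,0,-0.3]],"delta_rot":[[0,0,0],[0,0,0],[0,0,0],[0,0,0]]}'
python3 -m inch '{"linear":[[0,0,-0.15],[0,0,-0.3],[0,0,-0.3],[0,0,-0.3]],"delta_rot":[[0,0,0],[0,0,0],[0,0,0],[0,0,0]]}'
```

```text
clock: 18.2
position: [0.5943, 0.3061, 0.0515]
orientation: [-0.0, -0.061, 0.998, -0.0]
contact_force: [0.2, -0.0, -1.0]
grip_width: 0.0369
clock: 18.6
position: [0.5944, 0.3063, 0.0512]
orientation: [0.0, -0.061, 0.998, -0.001]
contact_force: [-3.9, -4.4, 14.8]
grip_width: 0.0371
```

It snapped: the force rose, dropped to about zero at 0.0515, then met a hard stop at 0.0512, against a predicted home of 0.0513. Pressing more firmly.

```bash
python3 -m inch '{"linear":[[0,0,-0.3],[0,0,-0.4],[0,0,-0.5],[0,0,-0.5],[0,0,-0.5],[0,0,-0.5]],"delta_rot":[[0,0,0],[0,0,0],[0,0,0],[0,0,0],[0,0,0],[0,0,0]]}'
python3 look.py w13
python3 - <<'E'
from fit import *
for n in('scene','side'):
    cv2.imwrite(f'pics/{n}8.png',manip.capture(n)[:,:,::-1])
zoom('pics/scene8.png','pics/n1.png',165,140,95,85,6); zoom('pics/side8.png','pics/n2.png',190,150,95,100,6)
zoom('pics/w13.png','pics/n3.png',190,100,130,160,4)
s=manip.state(); print(s['contact_force'],s['position'],s['clock'])
E
```

```text
clock: 19.2
position: [0.5945, 0.3062, 0.0512]
orientation: [0.001, -0.061, 0.998, -0.002]
contact_force: [-6.9, -8.0, 26.0]
grip_width: 0.037
pos [0.5945 0.3062 0.0512] toolx yaw -173.03 toolz [ 0.0023 -0.0042 -1.    ] F [-6.9 -8.  26. ] w 0.037 q [ 0.08  0.87 -1.    1.65  0.81  1.09  0.53] t 19.2
[-6.90864139 -9.00980902 25.53166806] [0.59447494 0.30624153 0.05114082] 19.35
```

View pics/n1.png

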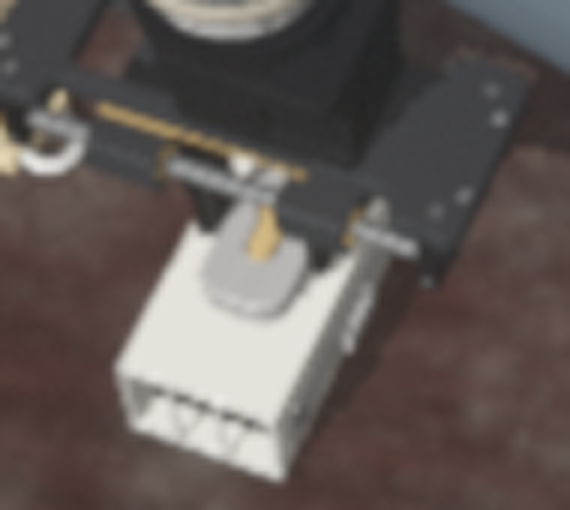

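View pics/n2.png

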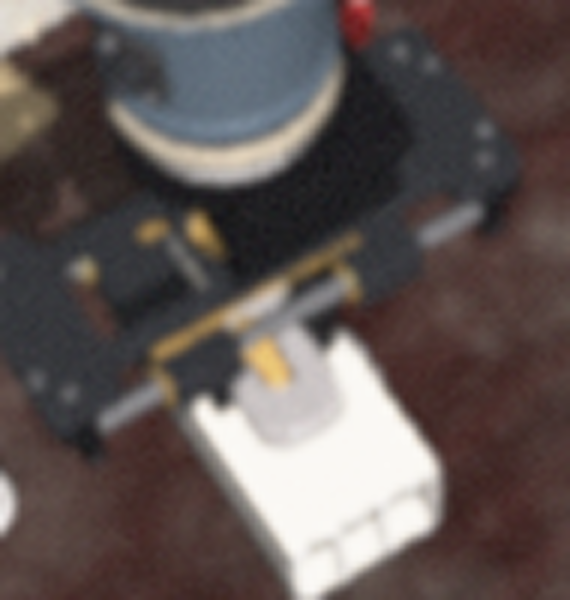

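View pics/n3.png

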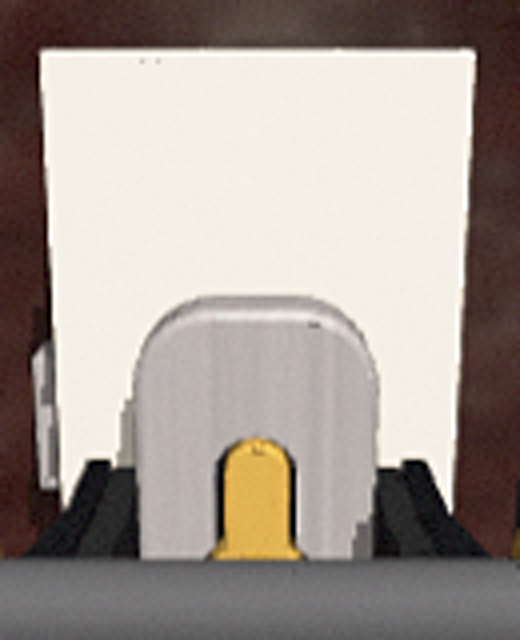

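The cover is down on the white face all round and the brass stands slightly proud in the matching slot. The push holds at about 26 N with no slip, since the TCP stopped at the predicted height. Handing in.

```bash
python3 - <<'E'
from bench import manip
s=manip.state(); print(s['clock'],s['position'],s['contact_force'],s['grip_width'])
manip.close_job()
E
```

```text
19.35 [0.59447494 0.30624153 0.05114082] [-6.90864139 -9.00980902 25.53166806] 0.03748905448058486
the job is handed in; nothing more can be done
```

The cover is snapped home on the rose with its round part over the cylinder's. The job was handed in at 19.35 s with the gripper still on the cover, pushing down at about 26 N.

**What I did:**
- The mill's side knob was in the way of a crosswise grip where the cover lay. So I took the cover lightly by its ends, moved it 5 cm to the left and turned it in line with the bar.
- I then gripped it across the 38 mm (read as 37 mm), lifted it, lined it up with the rose and pressed it straight down.

**Last checks:**
- **Snap:** the push rose to about 7 N at the last reading before the snap and dropped to about zero. The cover then met a hard stop with the TCP at z = 0.0512, against 0.0513 predicted.
- **Pictures:** they show the cover down on the white face, with the brass just proud and centred in the slot. I could only see the end of the cover nearer the robot; the gripper hid the rest.

**What disagreed:**
- **Fingertip distance:** the tips did not reach 17 mm ahead of the TCP as stated; they were roughly level with it. My first end grip therefore closed just above the cover without gripping it, and I redid it lower.
- **Sideways force:** about 7 to 9 N of side force remained under the final push, and I left it.

The tools and keys were not touched as far as I could tell. I took no dedicated picture of them at the end.

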